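Load a vial box into the reader lane

ROBOT

A 7-joint arm with a two-finger parallel gripper is mounted at the origin on a cart in front of the work surface, level with it; the furniture and walls round the work are solid. World frame = base frame: x ahead of the robot, y to its left, z up, the work surface at z = 0. Lengths are in m, angles in degrees, forces in N, time in s.
With the tool pointing down it reaches from about 0.425 to 0.925 m from the base axis. Payload 6.8 kg.
Tool frame: the origin (TCP) lies on the centre line of the jaws, within the pads' length; the fingertips stand tips_ahead ahead of it and the grasp point (between the pads) lies 6 mm ahead of it (tips_ahead is the distance from the TCP to the fingertips, in m); z points along the fingers, y is the line along which they close (so a half turn about z gives the same grasp; the last joint's range is limited). The gripper opens to 85 mm and grips with 20 to 120 N. Pads are 22 mm wide; open, the fingers measure 114 mm over their backs; the gripper's body (76 mm by 85 mm) begins 54 mm behind the grasp point. The pads swing forward as they close: fully open they stand 13 mm farther back than shut.
Start: joints at [-78.157, 27.33, 1.283, 89.118, -0.659, 63.558, -4.761], TCP at [0.209, 0.642, 0.256] pointing down, gripper open.
Joint ranges: [-169.35, 169.35], [-19.33, 120.38], [-80.79, 83.38], [13.8, 139.57], [-78.32, 258.32], [9.67, 109.79], [-169.56, 169.56]. Speed limits (degrees/s): [136.94, 136.94, 180, 180, 180, 180, 180].

INTERFACE

Orientations are given as [roll, pitch, yaw] about the fixed x, y, z axes, in that order (R = Rz(yaw) Ry(pitch) Rx(roll)).
In Python, from station import state, grab_frame, hand_in, find_in, pinpoint, tips_ahead gives the robot as it stands.
- The arm moves only by the tool send_rows, never from a script. Its argument "targets" is a list of rows, each a list of 2 entries, a list of its own where there are three numbers: the shift along the tool's x, y, z in cm, then the turn about the tool's z in degrees. A call has 1 to 8 rows; each row shifts and turns the commanded pose from where the row before left it, along the tool's axes as they then stand; what a row does not reach is not made up. A row lasts 1/8 s, in which the tool goes at most 62.5 mm and 10.7 degrees, less where a joint would pass 70% of its speed; a pose out of reach is approached as far as the arm can. A call is refused whole if a number of a shift passes 6.25 or a number of a turn 10.7, either way. A call with a gripper value outside its range is refused whole. "jaw" is the finger opening in cm, from 0 to 8.54, set as the call begins (left out, the last holds). The fingers move at their own pace and stop on an object; "squeeze" is the grip in N (left out, the last holds). Time passes only in rows, so rows that do not move let the fingers close. It gives the time, the measured TCP pose, the force, the opening and the grip force at its end, in the units of the state.
- state(): the state, without advancing time (a new reading comes with each control period).
- grab_frame(name): name is "scene" or "top" or "wrist"; returns a dict with "image" (420x560x3 uint8, red, green, blue), "range_z" (420x560 float32, m along the optical axis (not along the pixel's ray), 0 where there is no reading), "vertical_fov" (degrees; the focal length in pixels is half the picture's height over the tangent of half this angle, whatever the lens; pixels are square), "cx", "cy" (the principal point, pixels), "dist" ([k1, k2, p1, p2, k3] as OpenCV has them; the pictures are not rectified), "T" (4x4, takes a point from camera to world coordinates). Camera axes: x right, y down, z forward; pixel columns grow to the right and rows downward; lengths in m; the calibration is good to about 2 mm. A picture is of the moment at which its call begins.
- hand_in(): hands the job in; it is judged then, once.
Trained networks look in a picture, given as the dict that the camera call returned (one of the last four; its "shot" number tells which), for a name from the list of things; names that differ only in an ending like _2 or _b are one class to them, and where a whole thing is asked for, a point or a joint stands for the part that bears it (a point fixed in the world has none). Each returns a list of dicts, best first, with "score" (0 to 1); they miss things now and then, are a little off and sometimes report something else, mostly with a low value. They report only what shows in the picture. A call takes as long as a camera call. They do not tell look-alikes from the thing itself.
- find_in(picture, query): "bbox" ([left, top, width, height] as shares, 0 to 1, of the picture: columns of its width, rows of its height, round what is visible of it).
- pinpoint(picture, query): "at" ([row, column] as shares, 0 to 1, of the picture: columns of its width, rows of its height: a listed point, or the origin of a listed thing).
The state is a dict: "time_s": time; "qpos": joint angles; "qvel": joint speeds; "joint_efforts": joint torques, N m; "tool_pos": TCP position; "orientation": TCP orientation; "force": force on the tool from outside, world axes, zero at the start; "torque": the same for the moment, N m; "grip_width": finger opening in m; "grip_force": force on a finger pad.
Only numpy, scipy, OpenCV 4.12 (cv2) and the standard library are available. Lean on these libraries where they do the work, as an engineer would, in place of code of your own. Each camera call takes 0.05 s, during which the arm holds its last target. There are 200 camera calls.

TASK

Without gripping or lifting anything, push the blue vial box with the fingers into line with the reader's loading lane, then push it down between the two guide rails, with neither the box nor the robot touching a rail (their scanning windows scratch), until it rests against the buffers and has pushed the sprung plunger in. Then press the green button on top of the reader head right down to start the reading, and let it go. Keep your fingers off the vials, and leave the jar, the beaker and the loose red-capped vial behind the lane where they are.

Things in the scene. Friction and masses are not known exactly. Their poses are not given: they have to be found in the camera images.
- lane: fixed loading lane: dark grey plate 420 x 210 x 8 mm with two rails and a white reader head (150 wide, x 130 to 205, top at z = 90 mm). Origin under the plate's middle, on the worktop; x = push direction, toward the head, y left of it, z up. Open apron from x = -210 to -35 mm, then the lane, 117 mm wide, centre line y = 0, to the head. Two rubber buffers, the end stop, reach out to x = 118 mm
- rail_far: bright aluminium guide rail with small scanning windows, not to be touched: x from -35 to 130, y from 58.5 to 70.5, z from 8 to 26 mm in the lane's frame; its origin and axes coincide with the lane's
- rail_near: the same rail on the other side of the lane, not to be touched: y from -70.5 to -58.5 mm; its origin and axes coincide with the lane's
- lane_mouth (a point): point on the plate, on the centre line between the two rail ends where the lane begins; axes as the lane's
- lane_home (a point): point on the plate where the middle of the box's underside comes to lie when the box rests against both buffers; axes as the lane's; 104.5 mm beyond lane_mouth
- vial_box: open blue plastic box, 97 x 97 mm, walls 48 mm high, with 3 x 3 cells, each holding a loose vial; 0.4 to 0.55 kg in all. Stands on the apron, off the centre line and turned by up to 13 degrees. Origin at the middle of its underside; x toward its leading face (white label), z up. Friction about 0.6. Centred in the lane it has 10 mm to each rail; its walls rise 30 mm above the rails
- plunger_tip (a point): tip of the red-nosed steel presence plunger, 14 mm thick, that stands out of the head toward the box on the centre line, 28 mm above the plate
- plunger (a joint): travel of the presence plunger: 0 = out, tip 12 mm in front of the buffers; 0.012 m = in, level with the buffers. Light spring, under 1 N, too weak to push the box back
- read_button_top (a point): middle of the top face of the green round button, 26 mm across, on top of the reader head; pressed straight down
- read_button (a joint): travel of the green button: 0 = up, 0.006 m = fully down, which takes about 5 N; it springs back
- jar_screwcap: glass jar with black screw cap, 61 mm across, 100 mm tall, standing behind the lane; origin at the middle of its underside. To be left alone
- beaker: empty glass beaker, 58 mm across, 79 mm tall, standing behind the lane; origin at the middle of its underside. To be left alone
- red_vial: red-capped vial, 27 mm across, 62 mm tall, standing on the worktop behind the lane; origin at the middle of its underside. To be left alone
- vial_1: glass sample vial, 27 mm across and about 62 mm tall (one is 76 mm), standing loose in a cell of the vial box with about 17 mm (the tall one 31 mm) sticking out of the top; origin at the middle of its underside, z up
- vial_2: glass sample vial, 27 mm across and about 62 mm tall (one is 76 mm), standing loose in a cell of the vial box with about 17 mm (the tall one 31 mm) sticking out of the top; origin at the middle of its underside, z up
- vial_3: glass sample vial, 27 mm across and about 62 mm tall (one is 76 mm), standing loose in a cell of the vial box with about 17 mm (the tall one 31 mm) sticking out of the top; origin at the middle of its underside, z up
- vial_4: glass sample vial, 27 mm across and about 62 mm tall (one is 76 mm), standing loose in a cell of the vial box with about 17 mm (the tall one 31 mm) sticking out of the top; origin at the middle of its underside, z up
- vial_5: glass sample vial, 27 mm across and about 62 mm tall (one is 76 mm), standing loose in a cell of the vial box with about 17 mm (the tall one 31 mm) sticking out of the top; origin at the middle of its underside, z up
- vial_6: glass sample vial, 27 mm across and about 62 mm tall (one is 76 mm), standing loose in a cell of the vial box with about 17 mm (the tall one 31 mm) sticking out of the top; origin at the middle of its underside, z up
- vial_7: glass sample vial, 27 mm across and about 62 mm tall (one is 76 mm), standing loose in a cell of the vial box with about 17 mm (the tall one 31 mm) sticking out of the top; origin at the middle of its underside, z up
- vial_8: glass sample vial, 27 mm across and about 62 mm tall (one is 76 mm), standing loose in a cell of the vial box with about 17 mm (the tall one 31 mm) sticking out of the top; origin at the middle of its underside, z up
- vial_9: glass sample vial, 27 mm across and about 62 mm tall (one is 76 mm), standing loose in a cell of the vial box with about 17 mm (the tall one 31 mm) sticking out of the top; origin at the middle of its underside, z up
Mind the look-alikes: they are no part of the job. Leave any yellow look-alike of the vial_9 alone.

How it is judged:
By the outcome, as a careful person would: the job done as asked, in the order asked, and still so for the second after the job is handed in, with the robot touching nothing.
It also fails if it takes over 67 s, if anything falls off the work surface, if the arm or the gripper's body presses on something with over 40 N, if the wrist force passes 120 N, or if a joint passes its speed limit or range.

## Working session

There is one attempt and no reset: what is moved stays moved. The work goes in short steps, Python scripts to look and compute and a tool call to move; the robot and the scene stay as the last step left them, time stands still between calls to the robot, and variables do not carry over. Pictures are saved under pics/ and viewed, at most 10 in all, crops included, and the job is handed in when it is done.

Besides the shell and the picture viewer there is one more tool, called after "Emit:" by a JSON object that holds its "fn" and its "kwargs", one argument or row to a line. send_rows: Moves the arm, as the interface text tells. Its arguments: {"type":"object","properties":{"targets":{"type":"array","items":{"type":"array"}},"jaw":{"type":"number"},"squeeze":{"type":"number"}},"required":["targets"]}

```bash
mkdir -p pics
cat > h.py <<'E'
import numpy as np, cv2
from station import *
def K(p):
    h,w=p["image"].shape[:2]; f=h/2/np.tan(np.radians(p["vertical_fov"])/2)
    return np.array([[f,0,p["cx"]],[0,f,p["cy"]],[0,0,1.]])
def ray(p,r,c):
    u=cv2.undistortPoints(np.array([[[c,r]]],float),K(p),np.array(p["dist"],float))[0,0]
    T=np.array(p["T"]); return T[:3,3],T[:3,:3]@np.array([u[0],u[1],1])
def atz(p,r,c,z):
    o,d=ray(p,r,c); return o+d*(z-o[2])/d[2]
def cloud(p):
    h,w=p["image"].shape[:2]; g=np.indices((h,w)); px=np.stack([g[1].ravel(),g[0].ravel()],1).astype(float)
    u=cv2.undistortPoints(px[:,None],K(p),np.array(p["dist"],float))[:,0]; z=p["range_z"].ravel()
    T=np.array(p["T"]); P=np.c_[u*z[:,None],z]@T[:3,:3].T+T[:3,3]; P[z==0]=np.nan
    return P.reshape(h,w,3)
def save(p,n): cv2.imwrite("pics/"+n,p["image"][:,:,::-1])
E
python3 - <<'E'
from h import *
np.set_printoptions(precision=4,suppress=True)
s=state();print(s["tool_pos"],s["orientation"],s["force"],tips_ahead() if callable(tips_ahead) else tips_ahead)
ps={n:grab_frame(n) for n in("top","scene")}
for n,p in ps.items():
    save(p,n+"0.png");C=cloud(p)
    print(n,np.array(p["T"])[:3,3])
    for q in["vial_box","lane","rail_far","rail_near","lane_mouth","lane_home","plunger_tip","read_button_top","jar_screwcap","beaker","red_vial"]:
        for d in pinpoint(p,q)[:2]:
            r,c=d["at"][0]*420,d["at"][1]*560
            z={"lane_mouth":.008,"lane_home":.008,"plunger_tip":.036,"read_button_top":.1,"vial_box":.008}.get(q,0)
            print(q,round(d["score"],2),round(r),round(c),atz(p,r,c,z),C[min(int(r),419),min(int(c),559)])
E
```

```text
[0.2088 0.6413 0.2553] [-179.8963    0.0063  161.964 ] [ 1.0546 -0.3822  0.0215] 0.025
top [ 0.4788 -0.0102  0.9522]
vial_box 0.57 254 228 [0.528  0.1512 0.008 ] [0.5269 0.144  0.0558]
lane 0.76 252 280 [0.5311 0.0317 0.    ] [0.5323 0.0316 0.0093]
lane 0.22 256 230 [0.5221 0.1489 0.    ] [0.5203 0.1419 0.0547]
lane_mouth 0.92 255 263 [0.5235 0.0707 0.008 ] [0.5237 0.0709 0.0085]
lane_home 0.74 244 304 [ 0.5464 -0.0245  0.008 ] [ 0.5477 -0.0239  0.006 ]
lane_home 0.21 166 286 [0.7324 0.0139 0.008 ] [0.7094 0.0125 0.0964]
read_button_top 0.42 229 358 [ 0.5693 -0.1349  0.1   ] [ 0.5686 -0.1317  0.1133]
jar_screwcap 0.93 165 290 [0.7374 0.0053 0.    ] [0.7105 0.0038 0.1   ]
beaker 0.56 160 323 [ 0.7478 -0.0729  0.    ] [ 0.726  -0.0664  0.079 ]
beaker 0.25 258 215 [0.5178 0.1835 0.    ] [0.5163 0.1733 0.0537]
red_vial 0.49 242 327 [ 0.5516 -0.0767  0.    ] [ 0.5485 -0.0721  0.0432]
red_vial 0.42 189 270 [0.6802 0.0534 0.    ] [0.6751 0.0516 0.0341]
scene [-0.0012  0.4574  0.4813]
vial_box 0.56 300 237 [0.5218 0.1556 0.008 ] [0.474  0.1838 0.0526]
lane 0.79 275 291 [ 0.5313  0.0286 -0.    ] [0.5285 0.0316 0.0049]
rail_near 0.45 283 281 [ 0.5223  0.06   -0.    ] [0.5166 0.0645 0.0055]
lane_mouth 0.97 282 278 [0.5189 0.069  0.008 ] [0.5207 0.0684 0.0071]
lane_mouth 0.5 238 325 [ 0.5878 -0.1081  0.008 ] [ 0.5505 -0.0708  0.0397]
lane_home 0.94 259 313 [ 0.5386 -0.0336  0.008 ] [ 0.5417 -0.035   0.0079]
plunger_tip 0.38 239 325 [ 0.5464 -0.0702  0.036 ] [ 0.5491 -0.0726  0.035 ]
read_button_top 0.54 194 342 [ 0.5854 -0.1506  0.1   ] [ 0.5701 -0.1344  0.1105]
jar_screwcap 0.96 226 247 [ 0.7454 -0.0098  0.    ] [0.7059 0.0166 0.0268]
beaker 0.75 216 269 [ 0.7564 -0.0813  0.    ] [ 0.7282 -0.0587  0.021 ]
beaker 0.41 301 237 [0.5277 0.1525 0.    ] [0.4729 0.1845 0.0516]
```

Run:
```python
from h import *
a=cv2.imread("pics/top0.png")[120:330,130:410]
cv2.imwrite("pics/topc.png",cv2.resize(a,None,fx=2.85,fy=2.85,interpolation=cv2.INTER_CUBIC))
np.set_printoptions(precision=4,suppress=True)
p=grab_frame("top");C=cloud(p);hsv=cv2.cvtColor(p["image"],cv2.COLOR_RGB2HSV)
z=C[:,:,2];im=p["image"].astype(int)
m=(hsv[:,:,0]>100)&(hsv[:,:,0]<130)&(hsv[:,:,1]>120)&(C[:,:,1]>0.03)&(abs(z-.056)<.006)
P=C[m];print(m.sum(),P.min(0),P.max(0)); 
r=cv2.minAreaRect((P[:,:2]*1000).astype(np.float32));print("box",r)
# rails
m2=(abs(z-.026)<.005)&(C[:,:,0]>.43)&(C[:,:,0]<.66)&(C[:,:,1]<.08)&(C[:,:,1]>-.11)&(im.min(2)>110)
n,l,st,ce=cv2.connectedComponentsWithStats(m2.astype(np.uint8))
for i in range(1,n):
    if st[i,4]>60: print("rail",st[i],cv2.minAreaRect((C[l==i][:,:2]*1000).astype(np.float32)),C[l==i].mean(0))
m3=(abs(z-.09)<.006)&(C[:,:,1]<-.05)&(C[:,:,0]<.68)
n,l,st,ce=cv2.connectedComponentsWithStats(m3.astype(np.uint8))
for i in range(1,n):
    if st[i,4]>60: print("head",st[i],cv2.minAreaRect((C[l==i][:,:2]*1000).astype(np.float32)),np.median(C[l==i],0))
g=(hsv[:,:,0]>45)&(hsv[:,:,0]<85)&(hsv[:,:,1]>110)
print("green",g.sum(),np.nanmedian(C[g],0),np.argwhere(g).mean(0))
```

```text
246 [0.4661 0.1004 0.0503] [0.5749 0.2092 0.0593]
box ((519.8129272460938, 155.20022583007812), (97.38636779785156, 96.4913330078125), 8.94565200805664)
rail [259 210  69  21 302] ((601.151611328125, 0.750213623046875), (10.993087768554688, 159.93771362304688), 12.596982955932617) [0.6009 0.0006 0.0255]
rail [270 265  72  22 327] ((475.0035095214844, -25.92272186279297), (10.86892318725586, 162.9260711669922), 12.443216323852539) [ 0.475  -0.0263  0.0256]
head [ 333  198   45   70 1577] ((564.4515380859375, -128.80465698242188), (139.99200439453125, 68.2972640991211), 12.930360794067383) [ 0.5601 -0.1278  0.0899]
green 304 [ 0.5728 -0.1253  0.1027] [223.6579 350.4671]
```

View pics/topc.png

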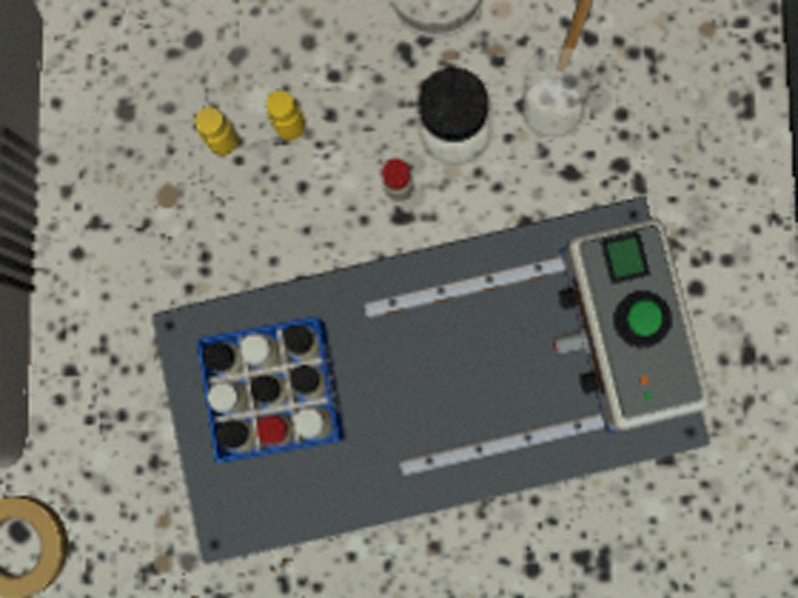

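View pics/scene0.png

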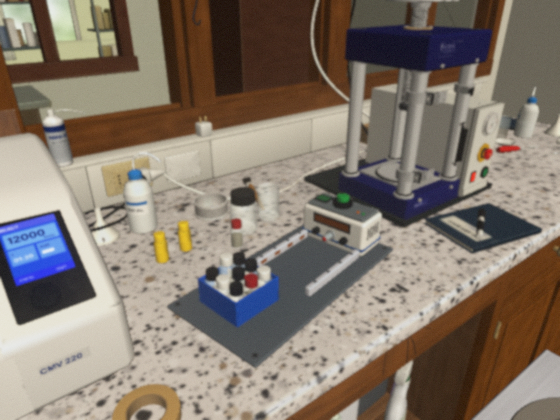

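The top crop shows the box at about (270,390), the rails from (365,310) to (565,265) and (400,467) to (600,425), the plunger at (560,345) and the button at (645,318). Look-alikes are the yellow vials at (215,130) and (285,115) and the loose red vial at (397,175). The blue box is the only one of its kind, with a single green round button; the dark green square at (627,257) is a display.

The box is about 18 mm to the far side, turned about -3.5° from the lane. Next I check tall obstacles for the approach.

Run:
```python
from h import *
G=np.full((22,28),-1.)
for n in("top","scene"):
    P=cloud(grab_frame(n)).reshape(-1,3);P=P[~np.isnan(P[:,0])]
    i=((P[:,0]+.1)//.05).astype(int);j=((.7-P[:,1])//.05).astype(int)
    k=(i>=0)&(i<22)&(j>=0)&(j<28);np.maximum.at(G,(i[k],j[k]),P[k,2])
print("rows x from -0.1 step .05; cols y from .7 down; cm")
print("      "+" ".join(f"{70-5*j:3d}" for j in range(28)))
for i in range(21,-1,-1): print(f"{-10+5*i:4d}: "+" ".join(f"{int(round(g*100)):3d}" if g>-.9 else "  ." for g in G[i]))
```

```text
rows x from -0.1 step .05; cols y from .7 down; cm
       70  65  60  55  50  45  40  35  30  25  20  15  10   5   0  -5 -10 -15 -20 -25 -30 -35 -40 -45 -50 -55 -60 -65
  95:   .   .  35  35  35   1   1   1   0   0   9   9   7   5   1   0   2   2   0   0   0   0   0  23  23   0  11   6
  90:   .  26  33  35  35   0   0   2   7  11  11   0   1   4   2   0   2   1   0   0   1   1   2   2  20   0   8   4
  85:   .   .   .   .   .   0   6   5   7  12  18  18   4   4   4   1   2   1   1   3   3   3   3   2  16   .   .   .
  80:   .   .  30  31  28  28  27  25   1   0   0   0   4   4   4   2   2   1   0   3   2   2   2   2  24  24  24   .
  75:   .   .  29  33  28  28  28  26   1   1   6   6   0  10  10   8   8   1   1   3   2   2   2   .  24  24   .   .
  70:   .   .   .  33  27  27  27  25   1   7   7   6   1  10  10   8   8   0   0  41  41  41  41  41   .  24  24   .
  65:   .   .   .  32  26  26  26  21   0   0   0   1   6   7   1   1   1   1   0  41  48  48  41  41  41  24  24   .
  60:   .   .   .  31  25  25  25  20   1   1   1   1   1   3   3   9  10   9   0  41  48  46  46  41  41
[... 964 characters left out ...]
89 -89 -89 -89 -89 -89 -89 -89 -89 -89  -2   0   0   0   0   0   0   0 -89 -89 -89 -89 -90 -89 -89 -89 -89 -89
  10: -89 -89 -89 -89 -89 -89 -89 -89 -89 -89   0  -1  -1   1   1   1   0   0 -89 -89 -89 -89 -89 -89 -89 -89 -89 -89
   5: -89 -88 -89 -89 -89 -89 -89 -89 -89 -89 -79 -19   .   .   2   1 -29 -79 -88 -89 -89 -89 -89 -89 -89 -89 -89 -89
   0: -89 -89 -89 -89 -89 -89 -89 -89 -89 -89 -79 -80   .   .   .   . -79 -79 -89 -89 -89 -89 -89 -89 -89 -89 -89 -89
  -5: -89 -89 -89 -89 -89 -89 -89 -89 -89 -89 -79   .   .   .   .   .   . -79 -89 -89 -89 -89 -89 -89 -89 -89 -88 -89
 -10: -89 -89 -89 -89 -88 -89 -89 -89 -89 -89 -80   .   .   .   .   .   . -79 -89 -89 -89 -88 -89 -89 -89 -89 -89 -89
```

Emit:
{"fn": "send_rows", "kwargs": {
  "targets": [
    [[0, 0, -4], -10.2],
    [[0, 0, -4], -10.2],
    [[0, 0, -4], -10.1],
    [[0.7, -4.7, 0], 0],
    [[0.7, -4.7, 0], 0],
    [[0.7, -4.6, 0], 0],
    [[-2.7, -4.2, 0], 0],
    [[-2.7, -4.2, 0], 0]
  ],
  "jaw": 6
}}

```text
time_s: 2.35
tool_pos: [0.2901, 0.429, 0.3767]
orientation: [180.0, 0.0, -167.5]
force: [0.1, -0.1, 0.3]
grip_width: 0.0596
grip_force: 0.0
```

Emit:
{"fn": "send_rows", "kwargs": {
  "targets": [
    [[-2.7, -4.2, 0], 0],
    [[-2.6, -4.2, 0], 0],
    [[-1.9, -4.3, 0], 0],
    [[-1.9, -4.3, 0], 0],
    [[-1.9, -4.3, 0], 0],
    [[-1.9, -4.3, 0], 0],
    [[-1.9, -4.3, 0], 0],
    [[0, 0, 0], 0]
  ]
}}

```text
time_s: 3.35
tool_pos: [0.5004, 0.1662, 0.3765]
orientation: [-179.9, 0.0, -168.0]
force: [-0.3, 0.5, -0.7]
grip_width: 0.0601
grip_force: 0.0
```

Run:
```python
from h import *
s=state();print(s["time_s"],s["tool_pos"],s["orientation"],s["grip_width"],tips_ahead,s["qpos"])
p=grab_frame("wrist");save(p,"w1.png");print(np.array(p["T"]).round(3))
```

```text
3.35 [0.50044159 0.16615886 0.37653309] [-1.79928380e+02  4.76507532e-02 -1.67959965e+02] 0.06011768665989855 0.025 [-39.35239519   7.44884737  15.93383168 100.95526147  -2.06247497
  71.85761098  79.13505318]
[[-0.209  0.935  0.286  0.43 ]
 [ 0.978  0.2    0.06   0.152]
 [-0.001  0.293 -0.956  0.494]
 [ 0.     0.     0.     1.   ]]
```

Emit:
{"fn": "send_rows", "kwargs": {
  "targets": [
    [[-5.2, -0.9, 0], 0],
    [[-5.2, -0.9, 0], 0],
    [[0, 0, 5], 0],
    [[0, 0, 5], 0],
    [[0, 0, 5], 0],
    [[0, 0, 5], 0],
    [[0, 0, 5], 0],
    [[0, 0, 4], 0]
  ]
}}

```text
time_s: 4.4
tool_pos: [0.6026, 0.1771, 0.0842]
orientation: [179.9, -0.1, -167.4]
force: [-0.3, 0.3, 0.4]
grip_width: 0.06
grip_force: 0.0
```

```bash
cat >> h.py <<'E'
def pose_box(p):
    C=cloud(p);hsv=cv2.cvtColor(p["image"],cv2.COLOR_RGB2HSV);z=C[:,:,2]
    m=(hsv[:,:,0]>100)&(hsv[:,:,0]<130)&(hsv[:,:,1]>120)&(abs(z-.056)<.006)&(abs(C[:,:,0]-.53)<.15)&(abs(C[:,:,1]-.06)<.22)
    if m.sum()<20: return None
    r=cv2.minAreaRect((C[m][:,:2]*1000).astype(np.float32)); return lane(np.array(r[0])/1000),[round(x,1) for x in r[1]],round(r[2],1),m.sum()
def lane(q,a=12.5,o=(.5381,-.0126)):
    a=np.radians(a);u=np.array([np.sin(a),-np.cos(a)]);v=-np.array([u[1],-u[0]]);d=np.array(q[:2])-o
    return (np.array([u@d*1000+47.5,v@d*1000])).round(1)
E
python3 - <<'E'
from h import *
s=state();print(s["time_s"],s["tool_pos"],s["orientation"],lane(s["tool_pos"]))
for n in("wrist","top"):
    p=grab_frame(n);save(p,n+"2.png");print(n,pose_box(p))
a=cv2.imread("pics/top2.png")[150:300,170:400];b=cv2.imread("pics/wrist2.png")
cv2.imwrite("pics/c2.png",np.hstack([cv2.resize(a,(400,261)),cv2.resize(b,(348,261))]))
E
```

```text
4.4 [0.60257024 0.17714497 0.08417385] [ 1.79929907e+02 -9.34341004e-02 -1.67404040e+02] [-123.8  104. ]
wrist (array([-119.4,   29.2]), [78.8, 95.3], 10.0, np.int64(3080))
top (array([-120.7,   18.3]), [97.5, 97.2], 9.8, np.int64(238))
```

View pics/c2.png

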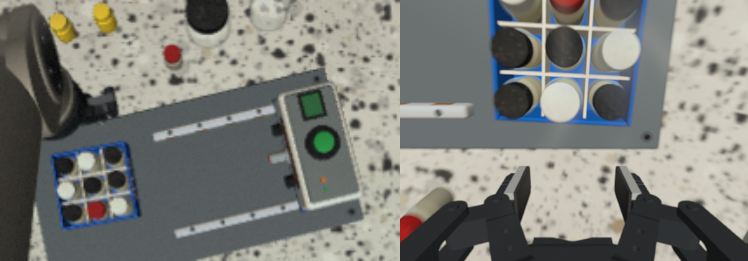

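Top picture (left panel): the box at about (95,185), gripper clear of it at (95,100) beyond the far side. Wrist picture: both fingers at (515,195) and (630,195) and facing the box's far face.

Emit:
{"fn": "send_rows", "kwargs": {
  "targets": [
    [[0, 0, 2.4], 0],
    [[1, 0.3, 0], 0],
    [[1, 0, 0], 0],
    [[0.5, 0, 0], 0],
    [[0.5, 0, 0], 0],
    [[0.4, 0, 0], 0],
    [[0.4, 0, 0], 0],
    [[0, 0, 0], 0]
  ]
}}

```text
time_s: 5.5
tool_pos: [0.5677, 0.17, 0.0632]
orientation: [180.0, 0.2, -167.5]
force: [4.8, 1.0, 3.1]
grip_width: 0.0599
grip_force: 2.5
```

Run:
```python
from h import *
s=state();print(s["time_s"],s["tool_pos"],s["orientation"],lane(s["tool_pos"]),s["force"])
p=grab_frame("top");print(pose_box(p))
p=grab_frame("wrist");C=cloud(p);t=s["tool_pos"]
h,w=420,560
a=np.radians(-167.5);ex=np.array([np.cos(a),np.sin(a)]);ey=np.array([np.sin(a),-np.cos(a)])
d=C[:,:,:2]-np.array(t)[:2];X=d@ex;Y=d@ey;Z=C[:,:,2]
hsv=cv2.cvtColor(p["image"],cv2.COLOR_RGB2HSV)
m=(Z>.012)&(Z<.1)&(abs(Y)<.06)&(X<.03)&(X>-.02)&~((hsv[:,:,1]>100)&(hsv[:,:,2]>60))
for y0 in(-1,1):
    k=m&(Y*y0>.02)
    print(k.sum(),"z",np.percentile(Z[k],[1,5,50]),"x",np.percentile(X[k],[5,95,99]),"y",np.percentile(Y[k],[2,50,98]))
```

```text
5.5 [0.56766923 0.1700105  0.06322332] [ 179.99547024    0.18347136 -167.53575647] [-124.4   68.4] [4.77692058 1.01630285 3.14410873]
(array([-117.5,    8.4]), [97.8, 96.8], 12.8, np.int64(189))
10929 z [0.0455193  0.05491944 0.08486642] x [-0.00851545  0.02803142  0.02965976] y [-0.05765621 -0.04010076 -0.02659172]
9203 z [0.04810322 0.05726559 0.09071864] x [-0.00900385  0.02600283  0.02915173] y [0.02179391 0.04010535 0.05804136]
```

Emit:
{"fn": "send_rows", "kwargs": {
  "targets": [
    [[0.4, 0, 0], 0],
    [[0.4, 0, 0], 0],
    [[0, 0, 0], 0]
  ]
}}

```text
time_s: 5.98
tool_pos: [0.5592, 0.1679, 0.0627]
orientation: [-180.0, 0.1, -167.5]
force: [5.1, 0.2, 4.2]
grip_width: 0.0599
grip_force: 2.3
```

Run:
```python
from h import *
s=state();print(s["time_s"],s["tool_pos"],s["orientation"],lane(s["tool_pos"]),s["force"])
for i in range(3):
    p=grab_frame("top");print(pose_box(p))
save(p,"top3.png")
C=cloud(p);z=C[:,:,2];im=p["image"].astype(int)
m2=(abs(z-.026)<.005)&(C[:,:,0]>.43)&(C[:,:,0]<.66)&(C[:,:,1]<.08)&(C[:,:,1]>-.11)&(im.min(2)>110)
n,l,st,ce=cv2.connectedComponentsWithStats(m2.astype(np.uint8))
for i in range(1,n):
    if st[i,4]>60:
        P=C[l==i];vx,vy,x,y=cv2.fitLine(P[:,:2].astype(np.float32),cv2.DIST_HUBER,0,.001,.001).ravel()
        print("rail",np.degrees(np.arctan2(vx,-vy)),lane((x,y)))
cv2.imwrite("pics/c3.png",cv2.resize(cv2.imread("pics/top3.png")[170:290,180:400],None,fx=3.5,fy=3.5,interpolation=cv2.INTER_CUBIC))
```

```text
5.975 [0.55923116 0.16792113 0.06269763] [-1.79985882e+02  8.26669549e-02 -1.67542146e+02] [-124.2   59.7] [5.10895016 0.20600029 4.19481167]
(array([-117.1,    0.4]), [97.2, 95.9], 11.8, np.int64(179))
(array([-116.9,    0.5]), [97.4, 96.1], 11.8, np.int64(187))
(array([-117. ,    0.3]), [97.3, 95.5], 12.0, np.int64(181))
rail 12.537718 [48.2 64.5]
rail 12.443517 [ 46.  -64.4]
```

View pics/c3.png

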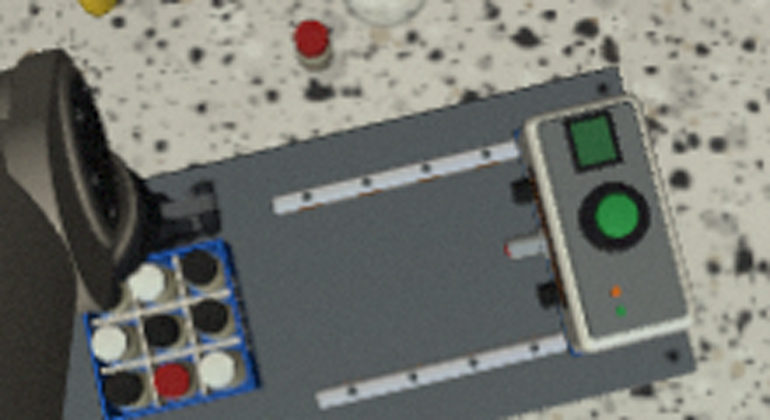

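The crop shows the box square to the lane at about (170,330) and the rails at (395,180) and (440,370). The box sits at lane y ≈ 0.4 mm. Next I check the analyzer clearance for the wrist camera, which will sit behind the hand.

Run:
```python
from h import *
p=grab_frame("scene");C=cloud(p).reshape(-1,3)
for x in np.arange(.40,.70,.04):
    r=[]
    for z in(.04,.10,.16,.22):
        k=(abs(C[:,0]-x)<.02)&(abs(C[:,2]-z)<.03)&(C[:,1]>.22)&(C[:,1]<.5)
        r.append((round(np.percentile(C[k,1],2),3) if k.sum()>5 else None,int(k.sum())))
    print(round(x,2),r)
```

```text
0.4 [(np.float64(0.33), 786), (None, 0), (None, 0), (None, 0)]
0.44 [(np.float64(0.35), 1827), (np.float64(0.368), 2493), (None, 0), (None, 0)]
0.48 [(np.float64(0.355), 1294), (np.float64(0.355), 3112), (np.float64(0.358), 5063), (None, 0)]
0.52 [(None, 0), (np.float64(0.22), 134), (np.float64(0.232), 3658), (np.float64(0.348), 16)]
0.56 [(None, 0), (np.float64(0.224), 125), (np.float64(0.223), 429), (np.float64(0.358), 2766)]
0.6 [(None, 0), (None, 0), (None, 0), (np.float64(0.356), 2170)]
0.64 [(None, 0), (None, 0), (None, 0), (np.float64(0.356), 1308)]
0.68 [(None, 0), (None, 0), (None, 0), (np.float64(0.353), 101)]
```

Emit:
{"fn": "send_rows", "kwargs": {
  "targets": [
    [[-2, 0, 0], 0],
    [[-2, 0, 0], 0],
    [[0, 0, -5], 0],
    [[0, 0, -5], 0],
    [[0, 0, 0], 10],
    [[0, 0, 0], 10],
    [[0, 0, 0], 10],
    [[0, 0, 0], 10]
  ]
}}

```text
time_s: 7.18
tool_pos: [0.595, 0.176, 0.1606]
orientation: [-179.8, -0.3, 152.1]
force: [0.5, 0.7, 0.6]
grip_width: 0.0601
grip_force: 0.0
```

Emit:
{"fn": "send_rows", "kwargs": {
  "targets": [
    [[0, 0, 0], 10],
    [[0, 0, 0], 10],
    [[0, 0, 0], 10],
    [[0, 0, 0], 10],
    [[0, 0, 0], 10],
    [[0, 0, 0], 0]
  ]
}}

```text
time_s: 7.92
tool_pos: [0.5955, 0.1764, 0.1607]
orientation: [-179.7, 0.0, 102.5]
force: [0.1, 0.7, 0.2]
grip_width: 0.06
grip_force: 0.0
```

Run:
```python
from h import *
s=state();print(s["time_s"],s["tool_pos"],s["orientation"],lane(s["tool_pos"]),s["force"],s["qpos"])
for i in range(2):
    p=grab_frame("top");print(pose_box(p))
```

```text
7.925 [0.5954907  0.17636251 0.16071758] [-1.79711500e+02  4.72648518e-02  1.02544545e+02] [-124.6   96.9] [0.12146483 0.65865028 0.22618871] [-49.65074775  33.09496429  38.32498505 103.4411206  -25.19619695
  52.58315918  12.46529879]
(array([-117.2,   -0.2]), [97.3, 96.0], 12.7, np.int64(230))
(array([-116.9,   -0.2]), [97.1, 95.7], 12.6, np.int64(234))
```

Emit:
{"fn": "send_rows", "kwargs": {
  "targets": [
    [[3.1, -2.5, 0], 0],
    [[3.1, -2.5, 0], 0],
    [[0, -2.3, 0], 0],
    [[0, -2.4, 0], 0],
    [[0, 0, 3.5], 0],
    [[0, 0, 3.5], 0],
    [[0, 0, 2.8], 0],
    [[0, 0, 0], 0]
  ]
}}

```text
time_s: 9.02
tool_pos: [0.4877, 0.2154, 0.0627]
orientation: [-179.7, 0.1, 102.6]
force: [-0.4, -0.7, 0.3]
grip_width: 0.0601
grip_force: 0.0
```

Run:
```python
from h import *
s=state();print(s["time_s"],s["tool_pos"],s["orientation"],lane(s["tool_pos"]),s["force"])
p=grab_frame("scene");save(p,"s4.png")
a=cv2.imread("pics/s4.png")[190:340,120:400]
cv2.imwrite("pics/s4c.png",cv2.resize(a,None,fx=2.8,fy=2.8,interpolation=cv2.INTER_CUBIC))
```

```text
9.025 [0.48773581 0.21542302 0.06271212] [-1.79731151e+02  6.14772422e-02  1.02563620e+02] [-186.     0.2] [-0.444478   -0.67707377  0.27123618]
```

View pics/s4c.png

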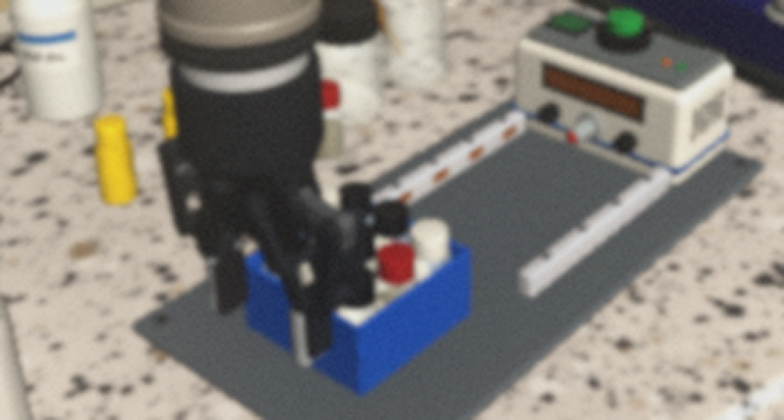

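The crop shows the fingers low behind the box's trailing face at (230,285) and (310,330), clear of the vials. The rails run straight ahead.

Emit:
{"fn": "send_rows", "kwargs": {
  "targets": [
    [[-0.5, 0, 0], 0],
    [[-0.5, 0, 0], 0],
    [[-0.7, 0, 0], 0],
    [[-0.7, 0, 0], 0],
    [[-0.7, 0, 0], 0],
    [[-0.7, 0, 0], 0],
    [[-0.7, 0, 0], 0],
    [[0, 0, 0], 0]
  ]
}}

```text
time_s: 10.07
tool_pos: [0.4999, 0.1725, 0.065]
orientation: [179.9, -0.0, 102.5]
force: [-0.3, 1.4, 1.4]
grip_width: 0.0601
grip_force: 0.9
```

```bash
cat > m.py <<'E'
from h import *
s=state();print(s["time_s"],s["tool_pos"],s["orientation"],lane(s["tool_pos"]),s["force"])
for n in("top","scene"):
    for i in range(2): p=grab_frame(n);print(n,pose_box(p))
E
python3 m.py
```

```text
10.075 [0.49990087 0.17253819 0.06504444] [ 1.79898907e+02 -4.78220026e-02  1.02460840e+02] [-141.5    2.8] [-0.25611945  1.41565522  1.43207481]
top (array([-82.5,   0.3]), [97.6, 95.7], 12.4, np.int64(223))
top (array([-82.8,   0.1]), [97.7, 95.5], 12.5, np.int64(222))
scene (array([-100.6,  -23.1]), [124.5, 78.5], 55.1, np.int64(193))
scene (array([-101.5,  -23.8]), [124.5, 80.1], 54.9, np.int64(202))
```

Emit:
{"fn": "send_rows", "kwargs": {
  "targets": [
    [[-0.7, 0, 0], 0],
    [[-0.7, 0, 0], 0],
    [[-0.7, 0, 0], 0],
    [[-0.7, 0, 0], 0],
    [[-0.7, 0, 0], 0],
    [[-0.7, 0, 0], 0],
    [[-0.7, 0, 0], 0],
    [[0, 0, 0], 0]
  ]
}}

```text
time_s: 11.28
tool_pos: [0.5098, 0.1228, 0.0642]
orientation: [-180.0, 0.1, 102.4]
force: [0.6, -0.7, -0.2]
grip_width: 0.0602
grip_force: 0.0
```

```bash
python3 m.py
```

```text
11.275 [0.50984456 0.12279047 0.06417635] [-1.79996416e+02  8.80601521e-02  1.02368260e+02] [-90.8   1.7] [ 0.57632154 -0.73148964 -0.19568922]
top (array([-31.7,  -0.1]), [97.4, 95.6], 12.3, np.int64(217))
top (array([-31.8,  -0.1]), [97.6, 95.7], 12.2, np.int64(217))
scene (array([-50.5, -25.8]), [124.8, 82.9], 55.6, np.int64(175))
scene (array([-50.1, -24.9]), [124.5, 79.5], 55.3, np.int64(174))
```

Emit:
{"fn": "send_rows", "kwargs": {
  "targets": [
    [[-0.7, 0, 0], 0],
    [[-0.7, 0, 0], 0],
    [[-0.7, 0, 0], 0],
    [[-0.7, 0, 0], 0],
    [[-0.7, 0, 0], 0],
    [[-0.7, 0, 0], 0],
    [[-0.7, 0, 0], 0],
    [[0, 0, 0], 0]
  ]
}}

```text
time_s: 12.48
tool_pos: [0.5206, 0.0756, 0.0644]
orientation: [180.0, 0.0, 102.4]
force: [0.3, -0.6, 0.3]
grip_width: 0.0602
grip_force: 0.0
```

```bash
python3 m.py
```

```text
12.475 [0.52061355 0.07555985 0.06443972] [1.79974444e+02 4.42965443e-02 1.02387228e+02] [-42.4   2. ] [ 0.30895894 -0.61249225  0.26514911]
top (array([16.5,  0.1]), [97.2, 96.5], 12.4, np.int64(190))
top (array([16.5,  0.1]), [97.1, 96.4], 12.5, np.int64(194))
scene (array([ -1.5, -23.9]), [124.3, 76.5], 54.3, np.int64(165))
scene (array([ -2.5, -24.1]), [124.4, 81.6], 53.6, np.int64(155))
```

Emit:
{"fn": "send_rows", "kwargs": {
  "targets": [
    [[-0.7, 0, 0], 0],
    [[-0.7, 0, 0], 0],
    [[-0.7, 0, 0], 0],
    [[-0.7, 0, 0], 0],
    [[-0.7, 0, 0], 0],
    [[-0.7, 0, 0], 0],
    [[-0.4, 0, 0], 0],
    [[0, 0, 0], 0]
  ]
}}

```text
time_s: 13.68
tool_pos: [0.5304, 0.0309, 0.0644]
orientation: [180.0, 0.0, 102.4]
force: [-0.4, -1.0, -0.9]
grip_width: 0.0601
grip_force: 0.0
```

Emit:
{"fn": "send_rows", "kwargs": {
  "targets": [
    [[-0.3, 0, 0], 0],
    [[-0.3, 0, 0], 0],
    [[-0.2, 0, 0], 0],
    [[0, 0, 0], 0]
  ]
}}

```text
time_s: 14.18
tool_pos: [0.5321, 0.0238, 0.0643]
orientation: [180.0, 0.0, 102.5]
force: [-1.7, 2.8, 1.3]
grip_width: 0.0599
grip_force: 1.6
```

```bash
python3 m.py
```

```text
14.175 [0.53205868 0.02382332 0.06431819] [1.79988250e+02 1.07274397e-02 1.02465953e+02] [10.6  2. ] [-1.66551484  2.81549869  1.25530139]
top (array([76.5, -0.2]), [97.2, 81.8], 12.6, np.int64(146))
top (array([76.7, -0.2]), [97.1, 81.8], 12.4, np.int64(149))
scene (array([ 50.6, -25.1]), [122.8, 77.6], 54.2, np.int64(134))
scene (array([ 52.3, -27.9]), [124.2, 71.2], 61.8, np.int64(132))
```

Emit:
{"fn": "send_rows", "kwargs": {
  "targets": [
    [[-0.2, 0, 0], 0],
    [[-0.2, 0, 0], 0],
    [[0, 0, 0], 0]
  ]
}}

```text
time_s: 14.75
tool_pos: [0.5322, 0.0234, 0.0643]
orientation: [-179.9, -0.3, 102.6]
force: [-3.1, 11.7, 5.6]
grip_width: 0.0602
grip_force: 6.0
```

Emit:
{"fn": "send_rows", "kwargs": {
  "targets": [
    [[-0.2, 0, 0], 0],
    [[0, 0, 0], 0],
    [[1, 0, 0], 0],
    [[2, 0, 0], 0],
    [[2, 0, 0], 0],
    [[0, 0, -5], 0],
    [[0, 0, -5], 0],
    [[0, 0, -5], 0]
  ],
  "jaw": 6
}}

```text
time_s: 15.75
tool_pos: [0.5224, 0.0656, 0.2156]
orientation: [180.0, 0.1, 102.4]
force: [1.1, 0.5, 0.1]
grip_width: 0.0602
grip_force: 0.0
```

```bash
cat > b.py <<'E'
from h import *
s=state();print(s["time_s"],s["tool_pos"],s["orientation"],lane(s["tool_pos"]),s["force"])
for n in("top","scene","wrist"):
    p=grab_frame(n);save(p,n+"5.png");print(n,pose_box(p));C=cloud(p)
    hsv=cv2.cvtColor(p["image"],cv2.COLOR_RGB2HSV)
    g=((hsv[:,:,0]>45)&(hsv[:,:,0]<85)&(hsv[:,:,1]>140)&(hsv[:,:,2]>110)).astype(np.uint8)
    k,l,st,ce=cv2.connectedComponentsWithStats(g)
    for i in range(1,k):
        if st[i,4]>25: print(" green",st[i],np.nanmedian(C[l==i],0).round(4),np.nanpercentile(C[l==i][:,2],[50,95]).round(4),atz(p,ce[i][1],ce[i][0],.108).round(4))
    for d in pinpoint(p,"read_button_top")[:1]:
        r,c=d["at"][0]*420,d["at"][1]*560;print(" net",d["score"],r,c,atz(p,r,c,.108))
E
python3 b.py
python3 - <<'E'
import cv2,numpy as np
a=cv2.imread("pics/top5.png")[180:280,240:400];b=cv2.imread("pics/scene5.png")[160:320,200:400]
cv2.imwrite("pics/c5.png",np.hstack([cv2.resize(a,(400,250)),cv2.resize(b,(312,250))]))
E
```

```text
15.75 [0.52241583 0.0656382  0.21562674] [1.79998024e+02 1.03495474e-01 1.02370873e+02] [-32.3   1.6] [1.11207011 0.49879985 0.05449982]
top (array([69.3, -0.2]), [97.3, 96.8], 12.5, np.int64(272))
 green [351 226  11  12 101] [ 0.5645 -0.1297  0.1116] [0.1116 0.114 ] [ 0.5647 -0.1302  0.108 ]
 net 0.56 229.32000000000002 354.872 [ 0.56857679 -0.1280915   0.108     ]
scene (array([69. , -1.2]), [97.4, 97.7], 12.3, np.int64(186))
 green [338 194  11   8  64] [ 0.5582 -0.1281  0.1095] [0.1095 0.1108] [ 0.5604 -0.1293  0.108 ]
 net 0.55 196.308 344.62399999999997 [ 0.56247104 -0.13464984  0.108     ]
wrist (array([69.1,  2.2]), [96.8, 97.1], 12.8, np.int64(1329))
```

View pics/c5.png

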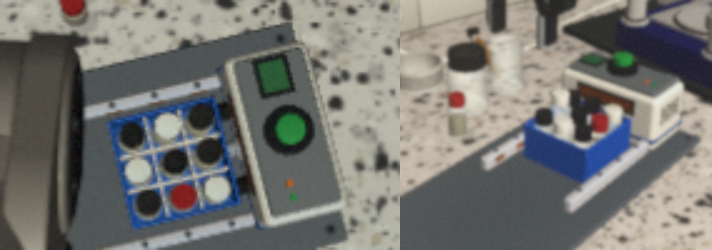

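The crop shows the box between the rails at (175,165), seated at the buffers and centred (lane 69.3, -0.2, with 69.5 being home). The green button is at (290,128), which gives lane (167.5, 0), top about z = 0.11.

Emit:
{"fn": "send_rows", "kwargs": {
  "targets": [
    [[-4, 0, 0], 0],
    [[-5, -0.1, 0], 0],
    [[-5, -0.1, 0], 0],
    [[-4, 0, 0], 0],
    [[-2, 0, 0], 0],
    [[0, 0, 2], 0],
    [[0, 0, 2], 0],
    [[0, 0, 1], 0]
  ],
  "jaw": 0
}}

```text
time_s: 17.05
tool_pos: [0.5622, -0.1269, 0.1614]
orientation: [-179.8, -0.1, 102.6]
force: [0.2, 0.8, -0.1]
grip_width: 0.0001
grip_force: 0.0
```

```bash
python3 b.py
python3 - <<'E'
import cv2,numpy as np
a=cv2.imread("pics/top5.png")[180:280,240:400];b=cv2.imread("pics/scene5.png")[150:250,280:405]
cv2.imwrite("pics/c6.png",np.hstack([cv2.resize(a,(400,250)),cv2.resize(b,(312,250))]))
E
```

```text
17.05 [ 0.56223983 -0.12691863  0.16142853] [-1.79774908e+02 -9.77056921e-02  1.02573443e+02] [164.3  -1.2] [ 0.24693356  0.76496943 -0.07821941]
top (array([69.4, -0.1]), [97.2, 96.8], 12.5, np.int64(228))
 net 0.53 232.386 304.416 [ 0.56422234 -0.02376119  0.108     ]
scene (array([69.7, -1. ]), [97.0, 99.3], 12.7, np.int64(178))
 green [338 194  11   8  64] [ 0.5577 -0.1279  0.1097] [0.1097 0.111 ] [ 0.5604 -0.1293  0.108 ]
 net 0.57 194.796 346.528 [ 0.56539938 -0.14303032  0.108     ]
wrist (array([74.2,  1.9]), [96.9, 88.0], 12.0, np.int64(1917))
 green [180 226  10  10  74] [ 0.5114 -0.1317  0.0921] [0.0921 0.093 ] [ 0.5146 -0.1252  0.108 ]
 green [ 256  235   46   38 1079] [ 0.5649 -0.125   0.1117] [0.1117 0.1127] [ 0.5658 -0.1265  0.108 ]
 net 0.7 257.208 278.712 [ 0.56692086 -0.12945403  0.108     ]
```

View pics/c6.png

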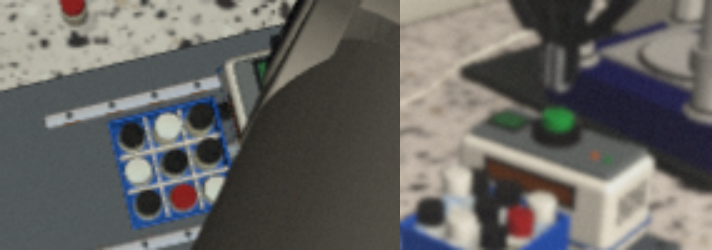

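The scene panel shows the shut fingertips at (557,90), just above the green button at (557,120). The box is still in its place.

Emit:
{"fn": "send_rows", "kwargs": {
  "targets": [
    [[-0.3, 0.1, 1], 0],
    [[0, 0, 1], 0],
    [[0, 0, 0.2], 0],
    [[0, 0, 0.2], 0],
    [[0, 0, 0.2], 0],
    [[0, 0, 0], 0]
  ]
}}

```text
time_s: 18.1
tool_pos: [0.5653, -0.1315, 0.1383]
orientation: [180.0, -0.0, 102.5]
force: [0.1, 1.1, 0.7]
grip_width: 0.0001
grip_force: 0.0
```

Emit:
{"fn": "send_rows", "kwargs": {
  "targets": [
    [[0, 0, 0.2], 0],
    [[0, 0, 0.2], 0],
    [[0, 0, 0], 0]
  ]
}}

```text
time_s: 18.48
tool_pos: [0.5655, -0.1316, 0.1344]
orientation: [180.0, 0.0, 102.5]
force: [-0.0, -0.2, 2.9]
grip_width: -0.0
grip_force: 1.4
```

Emit:
{"fn": "send_rows", "kwargs": {
  "targets": [
    [[0, 0, 0.2], 0],
    [[0, 0, 0.2], 0],
    [[0, 0, 0], 0]
  ]
}}

```text
time_s: 18.85
tool_pos: [0.5655, -0.1316, 0.131]
orientation: [180.0, -0.0, 102.5]
force: [-2.2, 1.3, 10.6]
grip_width: 0.0001
grip_force: 5.5
```

Emit:
{"fn": "send_rows", "kwargs": {
  "targets": [
    [[0, 0, 0.2], 0],
    [[0, 0, 0.2], 0],
    [[0, 0, 0], 0]
  ]
}}

```text
time_s: 19.23
tool_pos: [0.5658, -0.1317, 0.1304]
orientation: [179.9, -0.2, 102.4]
force: [-14.0, 6.0, 45.8]
grip_width: 0.0002
grip_force: 22.3
```

Hard stop reached (45.8 N with no further travel), so the button is fully down. Now I release it and retract.

Emit:
{"fn": "send_rows", "kwargs": {
  "targets": [
    [[0, 0, -0.5], 0],
    [[0, 0, -1], 0],
    [[0, 0, -3], 0],
    [[0, 0, -5], 0],
    [[0, 0, -5], 0],
    [[3, 0, 0], 0],
    [[4, 0, 0], 0],
    [[0, 0, 0], 0]
  ]
}}

```text
time_s: 20.23
tool_pos: [0.5496, -0.0594, 0.2706]
orientation: [-179.9, -0.1, 102.8]
force: [-0.1, 0.2, 0.5]
grip_width: -0.0001
grip_force: 0.0
```

Emit:
{"fn": "send_rows", "kwargs": {
  "targets": [
    [[5, 0, 0], 0],
    [[5, 0, 0], 0],
    [[5, 0, 0], 0],
    [[0, 0, 0], 0],
    [[0, 0, 0], 0]
  ]
}}

```text
time_s: 20.85
tool_pos: [0.5179, 0.0821, 0.2712]
orientation: [-180.0, 0.1, 102.4]
force: [-0.5, -0.6, -0.0]
grip_width: -0.0001
grip_force: 0.0
```

```bash
python3 b.py
python3 - <<'E'
import cv2,numpy as np
a=cv2.imread("pics/top5.png")[140:280,200:400];b=cv2.imread("pics/scene5.png")[150:310,200:405]
cv2.imwrite("pics/c7.png",np.hstack([cv2.resize(a,(400,280)),cv2.resize(b,(359,280))]))
E
```

```text
20.85 [0.51789654 0.08211253 0.27119813] [-1.79979115e+02  5.11303419e-02  1.02413297e+02] [-49.3   0.8] [-0.45858471 -0.59303207 -0.00353115]
top (array([69.3, -0.2]), [97.6, 96.7], 12.9, np.int64(274))
 green [351 226  11  12 103] [ 0.5646 -0.1297  0.1116] [0.1116 0.1142] [ 0.5644 -0.1302  0.108 ]
 net 0.59 170.016 291.984 [ 6.97230942e-01 -3.91571580e-04  1.08000000e-01]
scene (array([68.9, -0. ]), [98.1, 98.1], 13.1, np.int64(175))
 green [338 194  11   8  64] [ 0.5581 -0.128   0.1096] [0.1096 0.111 ] [ 0.5605 -0.1294  0.108 ]
 net 0.48 195.594 345.18399999999997 [ 0.56427385 -0.13804062  0.108     ]
wrist (array([54.4,  2.4]), [96.9, 68.1], 12.5, np.int64(708))
```

View pics/c7.png

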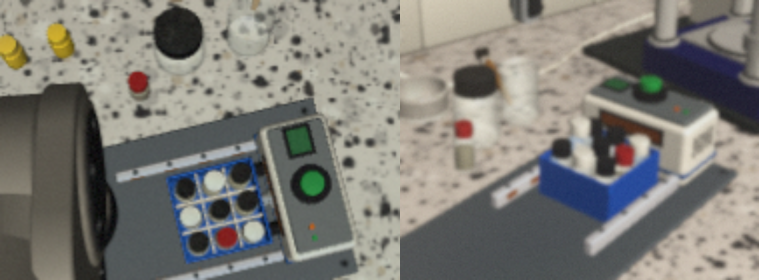

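The box is seated and centred at (215,205). The button at (313,183) has sprung back up, the jar, beaker and red vial are where they were, and the robot is clear.

```bash
python3 -c "from station import hand_in;print(hand_in())"
```

```text
the job is handed in; nothing more can be done
None
```

I handed the job in at about 21 s: the box is seated against the buffers and centred between the rails, the button was pressed to its hard stop and sprang back, and I saw no rail contact and the jar, beaker and red vial unmoved; the plunger's travel was not measured directly, only inferred from the box position.

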